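# Snap the cap back on the glaze bottle

## Robot

A 7-joint arm with a two-finger parallel gripper is mounted at the origin on the work surface. World frame = base frame: x ahead of the robot, y to its left, z up, the work surface at z = 0. Lengths are in m, angles in rad, forces in N, time in s.
With the tool pointing down it reaches from about 0.425 to 0.925 m from the base axis. Payload 6.8 kg.
Tool frame: the origin (TCP) lies between the finger pads; the fingertips stand 14 mm ahead of it and the grasp point (between the pads) lies 5 mm behind it; z points along the fingers, y is the line along which they close (so a half turn about z gives the same grasp; the last joint's range is limited). The gripper opens to 85 mm and grips with 20 to 120 N. Pads are 22 mm wide; open, the fingers measure 114 mm over their backs; the gripper's body (76 mm by 85 mm) begins 54 mm behind the grasp point. The pads swing forward as they close: fully open they stand 13 mm farther back than shut.
Start: joints at [1.042, 0.477, 0.022, 1.555, -0.011, 1.109, -0.083], TCP at [0.276, -0.616, 0.245] pointing down, gripper open.
Joint ranges: [-2.96, 2.96], [-0.34, 2.1], [-1.41, 1.46], [0.24, 2.44], [-1.37, 4.51], [0.17, 1.92], [-2.96, 2.96]. Speed limits (rad/s): [2.39, 2.39, 3.14, 3.14, 3.14, 3.14, 3.14].

## Interface

Orientations are given as a rotation vector (axis times angle).
In Python, from bench import r, eyes, ticket gives the robot as it stands. The module is installed in compiled form; this text tells all that it offers.
- The arm moves only by the tool arm_command, never from a script. Its argument "plan" is text: rows parted by semicolons, each of 4 numbers parted by spaces: the shift along the tool's x, y, z in m, then the turn about the tool's z in degrees. In form: tx ty tz yaw; .... A call has 1 to 20 rows; each row shifts and turns the commanded pose from where the row before left it, along the tool's axes as they then stand; what a row does not reach is not made up. A row lasts 1/8 s, in which the tool goes at most 62.5 mm and 10.7 degrees, less where a joint would pass 70% of its speed; a pose out of reach is approached as far as the arm can. A call is refused whole if a number of a shift passes 0.0625 or a number of a turn 10.7, either way. A call with a gripper value outside its range is refused whole. "hand" is the closure, from -1 (fully open) to 1 (shut), set as the call begins (left out, the last holds). The fingers move at their own pace and stop on an object; "grip_force" is the grip in N (left out, the last holds). Time passes only in rows, so rows that do not move let the fingers close. It gives the time, the measured TCP pose, the force, the opening and the grip force at its end, in the units of the state.
- r.get_obs(): the state, without advancing time (a new reading comes with each control period).
- eyes.grab_frame(name): name is "side" or "top"; returns (picture, depth): 420x560x3 uint8, red, green, blue; 420x560 float32, m along the optical axis (not along the pixel's ray), 0 where there is no reading.
- eyes.calibration(name): a dict with "fov_y" (degrees; the focal length in pixels is half the picture's height over the tangent of half this angle, whatever the lens; pixels are square), "cx", "cy" (the principal point, pixels), "origin" and "attitude" of the camera in the world. Camera axes: x right, y up, looking along -z (the intrinsics and any distortion apply to the point x, -y, -z); pixel columns grow to the right and rows downward; lengths in m; the calibration is good to about 2 mm. A picture is of the moment at which its call begins. calibration takes no time and is no camera call.
- ticket.hand_in(): hands the job in; it is judged then, once.
The state is a dict: "clock": time; "joints": joint angles; "qvel": joint speeds; "tau": joint torques, N m; "tcp_pos": TCP position; "orientation": TCP orientation; "contact_force": force on the tool from outside, world axes, zero at the start; "moment": the same for the moment, N m; "grip_width": finger opening in m; "gripper_force": force on a finger pad.
Only numpy, scipy, OpenCV 4.12 (cv2) and the standard library are available. Lean on these libraries where they do the work, as an engineer would, in place of code of your own. Each camera call takes 0.05 s, during which the arm holds its last target. There are 200 camera calls.

## Task

The squeeze bottle with the red collar stands open in the caddy: lift the red cap up off its drying peg and press it down onto that bottle's nozzle until it clicks, then keep pushing after the click until the cap's rim is fully down on the red shoulder. Finish while still holding the cap down with a firm push: do not let go of it, and do not crush the bottle. Leave the blue cap, the other bottle and the madeleines where they are.

Things in the scene. Friction and masses are not known exactly. Their poses are not given: they have to be found in the camera images.
- cap: The red snap cap to use: closed top, open mouth down, 26 mm across its fluted side (25 near the top), 40 mm tall, 16 g, 36 mm deep inside. Origin: centre of the mouth (bottom rim); z up to the crown. It hangs mouth down over a drying peg, the peg's tip touching its crown from inside: lift it straight up 40 mm or more to clear the peg. Inside, a snap rib of 15 mm bore 6 to 8 mm above the mouth; the mouth flares to 22 mm.
- cap_top (a point): Centre of the red cap's flat crown, 40 mm above its mouth along the cap's z. Good grip: fingers on the two sides, 8 to 16 mm below the crown; keep fingertips above the mouth.
- bottle: The open squeeze bottle to be capped: milky white body 60 mm across with a red band, red 50 mm screw collar, red cone and red nozzle; 196 mm tall, 0.27 to 0.62 kg, loose with 2 mm play all round in an end cell of the caddy. Origin: centre of its underside; z up along the nozzle.
- shoulder (a point): Centre of the flat red shoulder (29 mm across) at the foot of the nozzle, 164 mm above the bottle's underside. The cap's rim lands on it: fully home, the cap's mouth centre is at this point. A springy bead (18 mm across) rings the nozzle 11 mm above it: unclicked, a cap rests about 8 mm too high; the push peaks (5 to 9 N) at 5 to 6 mm, drops to nothing by 2 mm (the click), then rises on the shoulder. A firm push is about 10 N.
- nozzle_tip (a point): Tip of the red nozzle, 32 mm above the shoulder. The nozzle is 7 mm across at the tip, widening to 12.4 mm 16 mm below the tip.
- caddy: Stainless steel caddy, fixed to the table, 70 x 204 x 90 mm high, three cells of 64 mm in a row along its y; the two bottles stand in the end cells (67 mm either side of the middle, on the 3 mm floor), the middle cell is empty. Origin: centre of its underside.
- rack: Stainless drip tray, fixed to the table, 110 x 240 x 18 mm, with three upright drying pegs of 11 mm diameter in a row along its y, 80 mm apart, tips 95 mm above its underside. The caps hang on the two end pegs, the middle one is empty. Origin: centre of its underside.
- blue_cap: A blue snap cap of the same shape, hanging on the other end peg; leave it. Origin: centre of its mouth.
- full_bottle: The other squeeze bottle, same size, yellow collar and yellow cap already on, 204 mm tall, in the other end cell of the caddy; leave it. Origin: centre of its underside.
- madeleine1: A golden shell-shaped madeleine, 76 x 44 x 22 mm, lying on the sheet pan beyond the work; leave it. Origin: centre of its underside.
- madeleine2: Another madeleine of the same size on the same sheet pan; leave it. Origin: centre of its underside.

How it is judged:
By the outcome, as a careful person would: the job done as asked, in the order asked, and still so for the second after the job is handed in, while the arm keeps its last pose, push and grip.
It also fails if it takes over 54 s, if anything falls off the work surface, if the arm or the gripper's body presses on something with over 40 N, if the wrist force passes 120 N, or if a joint passes its speed limit or range.

## Working session

There is one attempt and no reset: what is moved stays moved. The work goes in short steps, Python scripts to look and compute and a tool call to move; the robot and the scene stay as the last step left them, time stands still between calls to the robot, and variables do not carry over. Pictures are saved under pics/ and viewed, at most 10 in all, crops included, and the job is handed in when it is done.

Besides the shell and the picture viewer there is one more tool, called after "Emit:" as name(argument=value, ...), one argument or row to a line, values as JSON. arm_command: Moves the arm, as the interface text tells. Its arguments: {"type":"object","properties":{"plan":{"type":"string"},"hand":{"type":"number"},"grip_force":{"type":"number"}},"required":["plan"]}

```bash
mkdir -p pics; cat > h.py <<'E'
import numpy as np, cv2
from scipy.spatial.transform import Rotation as R
from bench import r, eyes, ticket
def att(c):
    a=np.array(c["attitude"],float)
    if a.shape==(3,3): return a
    return R.from_rotvec(a).as_matrix() if a.size==3 else R.from_quat(a).as_matrix()
def cloud(n,depth):
    c=eyes.calibration(n); f=210/np.tan(np.radians(c["fov_y"])/2)
    v,u=np.mgrid[:420,:560]
    P=np.stack([(u-c["cx"])/f*depth,-(v-c["cy"])/f*depth,-depth],-1)
    return P@att(c).T+np.array(c["origin"])
E
python3 - <<'E'
from h import *
o=r.get_obs(); print(o)
for n in("side","top"):
    print(n,eyes.calibration(n)); p,d=eyes.grab_frame(n); np.savez(n+"0",p=p,d=d)
    cv2.imwrite(f"pics/{n}0.png",p[...,::-1])
E
```

```text
{'clock': 0.0, 'joints': array([ 1.04189039,  0.47777645,  0.02233765,  1.55645216, -0.0115144 ,
        1.10928937, -0.08307915]), 'qvel': array([-1.14181832e-04, -7.69271454e-04,  5.53081043e-05, -7.96693069e-04,
        5.32748145e-04, -1.19111039e-05, -1.58521232e-04]), 'tau': array([-5.12943006e-04, -5.96452010e+01,  1.60787769e+00, -2.81195533e+01,
        1.24394751e-02,  9.34407057e-03,  7.05484652e-06]), 'tcp_pos': array([ 0.27549781, -0.61560142,  0.24434121]), 'orientation': array([-3.07060721e+00, -6.55831204e-01,  7.70829567e-04]), 'contact_force': array([ 0.05839379, -0.18159668,  0.15012836]), 'moment': array([-0.07740552,  0.02610185,  0.01580788]), 'gripper_force': 0.0, 'grip_width': 0.085549203062676}
side {'fov_y': 50.217703481827556, 'cx': 278.4802120158379, 'cy': 211.97151074232116, 'origin': array([0.12279702, 0.5603111 , 0.80510274]), 'attitude': array([ 0.36541258, -0.99268124, -2.29303089])}
top {'fov_y': 45.513351544291396, 'cx': 278.4271755316284, 'cy': 211.96441358168548, 'origin': array([4.45683148e-01, 1.04016279e-03, 1.43840713e+00]), 'attitude': array([ 0.11692067, -0.08766487, -1.59779217])}
```

View pics/side0.png

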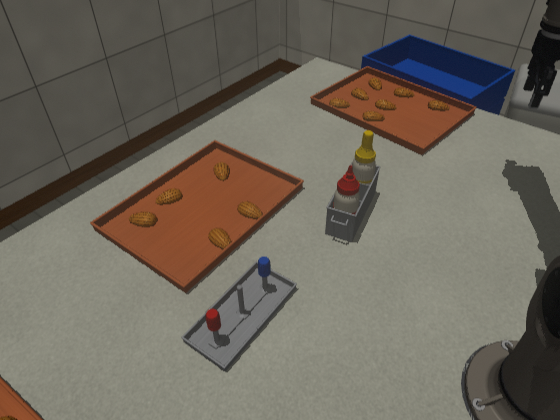

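View pics/top0.png

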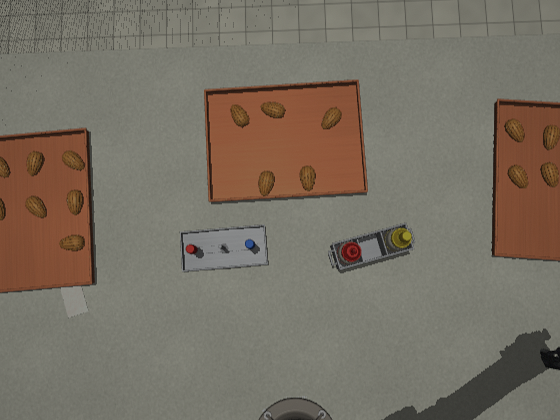

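The side view shows the red cap at about (213,318) and the open red nozzle at about (350,172). In the top view they are at (190,249) and (352,250). Next I segment the red pixels and use depth.

```bash
python3 - <<'E'
from h import *
W={"side":[((213,318),22),((349,184),24),((264,267),18),((366,145),22)],"top":[((190,249),14),((352,251),18),((250,243),12),((402,237),18)]}
for n in W:
    z=np.load(n+"0.npz"); p=z["p"].astype(int); d=z["d"]; X=cloud(n,d)
    hsv=cv2.cvtColor(z["p"],cv2.COLOR_RGB2HSV)
    sat=(hsv[...,1]>150)&(hsv[...,2]>50)
    for (u,v),w in W[n]:
        m=np.zeros_like(sat); m[v-w:v+w,u-w:u+w]=1; m&=sat&(d>0)&(X[...,2]>.05)
        Q=X[m]; zt=np.percentile(Q[:,2],98)
        print(n,(u,v),m.sum(),"ztop",zt.round(4))
        for lo,hi in [(0,.008),(.008,.02),(.02,.03),(.03,.045),(.045,.07)]:
            k=(Q[:,2]<=zt-lo)&(Q[:,2]>zt-hi)
            if k.sum()>3: print("   ",lo,k.sum(),np.median(Q[k],0).round(4),Q[k].min(0).round(4),Q[k].max(0).round(4))
    im=z["p"][...,::-1]
    a,b=[W[n][i][0] for i in(0,1)]
    cr=[cv2.resize(im[v-30:v+30,u-30:u+30],(390,390),interpolation=cv2.INTER_CUBIC) for u,v in(a,b)]
    cv2.imwrite(f"pics/{n}_crop.png",np.hstack(cr))
E
```

```text
side (213, 318) 160 ztop 0.1026
    0 108 [0.5275 0.27   0.0999] [0.5173 0.2575 0.0946] [0.5379 0.2802 0.1025]
    0.008 22 [0.524 0.279 0.09 ] [0.5168 0.2672 0.0826] [0.5339 0.2807 0.0943]
    0.02 12 [0.5263 0.2797 0.0801] [0.5175 0.2696 0.0734] [0.5321 0.2805 0.0821]
    0.03 14 [0.5254 0.2794 0.0654] [0.519  0.2748 0.0634] [0.5332 0.2807 0.072 ]
side (349, 184) 341 ztop 0.193
    0 10 [ 0.5053 -0.1536  0.1894] [ 0.5014 -0.1557  0.1868] [ 0.5083 -0.1504  0.193 ]
    0.008 24 [ 0.5045 -0.1531  0.1811] [ 0.4977 -0.1598  0.1771] [ 0.5137 -0.1486  0.1846]
    0.02 68 [ 0.5023 -0.1501  0.1677] [ 0.4916 -0.1709  0.163 ] [ 0.5187 -0.1383  0.1715]
    0.03 168 [ 0.4968 -0.1443  0.154 ] [ 0.4814 -0.1769  0.148 ] [ 0.5292 -0.1324  0.1629]
    0.045 56 [ 0.5192 -0.2652  0.1415] [ 0.4814 -0.2839  0.1341] [ 0.5431 -0.131   0.1479]
side (264, 267) 55 ztop 0.1028
    0 53 [0.5382 0.1094 0.1001] [0.5284 0.1009 0.0974] [0.5475 0.1188 0.1028]
side (366, 145) 432 ztop 0.2088
    0 52 [ 0.5368 -0.2828  0.2068] [ 0.526  -0.3018  0.2011] [ 0.5467 -0.2747  0.2088]
    0.008 46 [ 0.5335 -0.2785  0.196 ] 
[... 879 characters left out ...]
0.5302 -0.1369  0.1675]
    0.045 89 [ 0.4992 -0.1544  0.1497] [ 0.4826 -0.1842  0.1337] [ 0.5308 -0.1372  0.1526]
top (250, 243) 58 ztop 0.1025
    0 52 [0.5381 0.1047 0.0982] [0.5286 0.094  0.0946] [0.5477 0.1154 0.102 ]
top (402, 237) 306 ztop 0.2104
    0 63 [ 0.5401 -0.2891  0.2069] [ 0.5276 -0.2998  0.2027] [ 0.5501 -0.2796  0.2102]
    0.008 15 [ 0.5364 -0.2806  0.1982] [ 0.5286 -0.2979  0.1907] [ 0.5509 -0.2784  0.2024]
    0.02 10 [ 0.5398 -0.2797  0.1852] [ 0.527  -0.2921  0.1812] [ 0.5496 -0.2782  0.1903]
    0.03 26 [ 0.5346 -0.2816  0.169 ] [ 0.5257 -0.2978  0.166 ] [ 0.5536 -0.2763  0.1799]
    0.045 173 [ 0.533 -0.28   0.153] [ 0.5163 -0.3135  0.1404] [ 0.5631 -0.2662  0.1646]
```

```bash
python3 - <<'E'
import cv2,numpy as np
a=[cv2.imread(f"pics/{n}_crop.png") for n in("side","top")]
cv2.imwrite("pics/crops.png",cv2.resize(np.vstack(a),(600,600)))
E
```

```text
(no output)
```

View pics/crops.png

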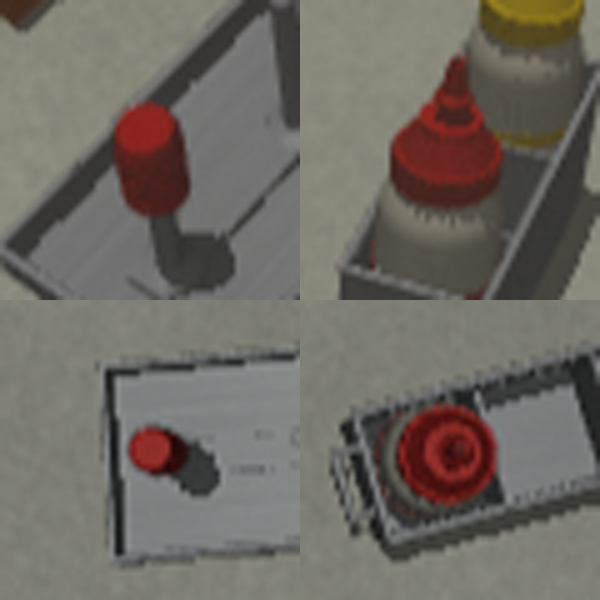

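The cap crown is at about (0.528, 0.266, 0.0995), matching the peg tip plus the crown thickness. The nozzle is at about (0.507, -0.157), tip z about 0.197. Next I level the yaw to the world axes and travel above the cap.

Emit:
arm_command(
  plan="0 0 -0.02 8.04;0 0 -0.02 8.04;0 0 -0.02 8.03;0.025 -0.0518 0 0;0.025 -0.0518 0 0;0.025 -0.0518 0 0;0.025 -0.0518 0 0;0.025 -0.0518 0 0;0.025 -0.0518 0 0;0.025 -0.0518 0 0;0.025 -0.0518 0 0;0.006 -0.0518 0 0;0.006 -0.0518 0 0;0.006 -0.0518 0 0;0.006 -0.0518 0 0;0.006 -0.0518 0 0;0.006 -0.0518 0 0;0.006 -0.0518 0 0;0.006 -0.0518 0 0;0.004 -0.0518 0 0",
  hand=-1,
)

```text
clock: 2.6
tcp_pos: [0.5277, 0.2658, 0.3049]
orientation: [3.141, -0.001, -0.001]
contact_force: [1.3, -0.3, 1.0]
grip_width: 0.0856
gripper_force: 0.0
```

Emit:
arm_command(
  plan="0 0 0.05 0;0 0 0.05 0;0 0 0.04 0;0 0 0 0;0 0 0 0",
)

```text
clock: 3.22
tcp_pos: [0.5285, 0.265, 0.1667]
orientation: [-3.141, 0.0, -0.002]
contact_force: [-0.5, -0.3, 0.9]
grip_width: 0.0859
gripper_force: 0.0
```

```bash
python3 - <<'E'
from h import *
print(r.get_obs()["tcp_pos"]); cr=[]
for n,(u,v) in(("side",(213,300)),("top",(190,249))):
    p,d=eyes.grab_frame(n); np.savez(n+"1",p=p,d=d)
    cr.append(cv2.resize(p[v-45:v+45,u-45:u+45,::-1],(400,400),interpolation=cv2.INTER_CUBIC))
cv2.imwrite("pics/a1.png",np.hstack(cr))
E
```

```text
[0.52850378 0.26501824 0.16673706]
```

View pics/a1.png

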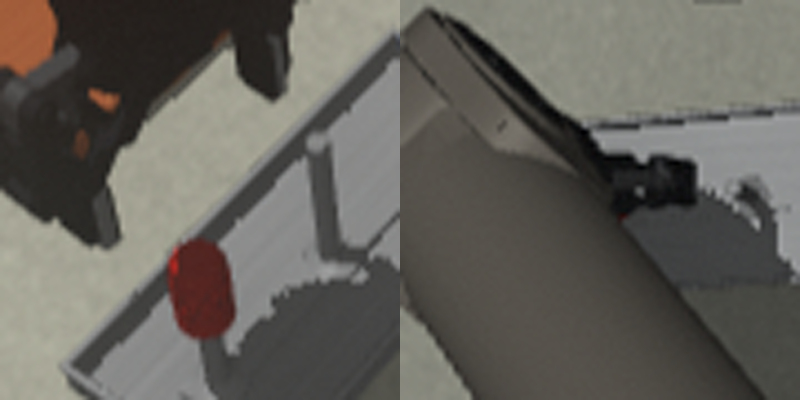

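The side view shows the left fingertip at about pixel (192,309), the right one at about (230,276), and the cap below them. The top view is blocked by the arm. I check the side camera's offset against the known fingertips.

```bash
python3 - <<'E'
from h import *
z=np.load("side1.npz"); X=cloud("side",z["d"]); 
m=(z["d"]>0)&(X[...,2]>.12)&(X[...,2]<.19); m[:, :160]=0; m[:,270:]=0; m[:240]=0; m[330:]=0
Q=X[m]
for a,b in((.12,.14),(.14,.15),(.15,.16),(.16,.17),(.17,.19)):
    for s in(0,1):
        k=Q[(Q[:,2]>a)&(Q[:,2]<=b)&((Q[:,1]>.265)==s)]
        if len(k): print(a,s,len(k),k.min(0).round(4),np.median(k,0).round(4),k.max(0).round(4))
c=eyes.calibration("side"); f=210/np.tan(np.radians(c["fov_y"])/2)
def proj(P):
    q=(np.array(P)-c["origin"])@att(c); return (c["cx"]+f*q[0]/-q[2],c["cy"]-f*q[1]/-q[2])
t=np.array([.5285,.265,.1667])
for y in(.0427,-.0427,.057,-.057):
    for x in(-.011,.011): print(y,x,np.round(proj(t+[x,y,-.001]),1))
E
```

```text
0.16 0 7 [0.5207 0.2213 0.1673] [0.5278 0.2219 0.1685] [0.5377 0.2222 0.1692]
0.16 1 1 [0.5237 0.3139 0.1693] [0.5237 0.3139 0.1693] [0.5237 0.3139 0.1693]
0.17 0 80 [0.5168 0.2103 0.1704] [0.5241 0.2218 0.1803] [0.5397 0.2231 0.1896]
0.17 1 73 [0.5162 0.3078 0.1708] [0.5212 0.3148 0.1814] [0.5362 0.3216 0.1898]
0.0427 -0.011 [195.5 309.8]
0.0427 0.011 [186.7 303.1]
-0.0427 -0.011 [230.1 278.7]
-0.0427 0.011 [221.4 272.8]
0.057 -0.011 [189.3 315.4]
0.057 0.011 [180.4 308.5]
-0.057 -0.011 [235.5 273.8]
-0.057 0.011 [226.8 268. ]
```

The side camera agrees with the known pad positions to under 1 mm, so the cap is at about (0.5275, 0.269). I shift 4 mm, descend to TCP z 0.082 and close.

Emit:
arm_command(
  plan="0 -0.004 0.02 0;0 0 0.02 0;0 0 0.02 0;0 0 0.015 0;0 0 0.008 0;0 0 0 0;0 0 0 0",
)

```text
clock: 4.2
tcp_pos: [0.5282, 0.2687, 0.0829]
orientation: [-3.141, 0.0, -0.001]
contact_force: [0.1, 0.4, 0.1]
grip_width: 0.0854
gripper_force: 0.0
```

Emit:
arm_command(
  plan="0 0 0 0;0 0 0 0;0 0 0 0;0 0 0 0;0 0 0 0;0 0 0 0;0 0 0 0;0 0 0 0",
  hand=1,
  grip_force=40,
)

```text
clock: 5.2
tcp_pos: [0.5279, 0.2685, 0.0825]
orientation: [3.142, -0.0, 0.0]
contact_force: [-2.1, -1.9, 5.5]
grip_width: 0.0251
gripper_force: 39.4
```

Emit:
arm_command(
  plan="0 0 -0.01 0;0 0 -0.02 0;0 0 -0.03 0;0 0 -0.04 0;0 0 -0.05 0;0 0 -0.05 0;0 0 -0.02 0;0 0 0 0;0 0 0 0",
  grip_force=60,
)

```text
clock: 6.32
tcp_pos: [0.5272, 0.2681, 0.3016]
orientation: [3.141, 0.0, -0.002]
contact_force: [-0.1, 0.2, -0.3]
grip_width: 0.0244
gripper_force: 58.8
```

Emit:
arm_command(
  plan="-0.002 0.025 0 0;-0.002 0.045 0 0;-0.002 0.045 0 0;-0.002 0.045 0 0;-0.002 0.045 0 0;-0.002 0.045 0 0;-0.002 0.045 0 0;-0.002 0.045 0 0;-0.002 0.045 0 0;-0.001 0.03 0 0;-0.001 0.01 0 0;0 0 0.02 0;0 0 0.02 0;0 0 0.005 0;0 0 0 0;0 0 0 0",
)

```text
clock: 8.32
tcp_pos: [0.5082, -0.1562, 0.258]
orientation: [3.141, 0.001, 0.002]
contact_force: [-0.9, 0.1, -0.5]
grip_width: 0.0244
gripper_force: 58.8
```

```bash
python3 - <<'E'
from h import *
print(r.get_obs()["tcp_pos"])
c=eyes.calibration("side"); f=210/np.tan(np.radians(c["fov_y"])/2)
def proj(P):
    q=(np.array(P)-c["origin"])@att(c); return np.round((c["cx"]+f*q[0]/-q[2],c["cy"]-f*q[1]/-q[2]),1)
print("tip proj",proj([.507,-.157,.199]))
cr=[]
for n,(u,v) in(("side",(350,165)),("top",(352,250))):
    p,d=eyes.grab_frame(n); np.savez(n+"2",p=p,d=d)
    cr.append(cv2.resize(p[v-35:v+35,u-35:u+35,::-1],(400,560) if 0 else (400,400),interpolation=cv2.INTER_CUBIC))
    X=cloud(n,d); h=cv2.cvtColor(p,cv2.COLOR_RGB2HSV)
    red=((h[...,0]<9)|(h[...,0]>170))&(h[...,1]>140)&(h[...,2]>35)&(d>0)
    k=red.copy(); k[:v-35]=0;k[v+35:]=0;k[:,:u-35]=0;k[:,u+35:]=0
    Q=X[k]; V,U=np.nonzero(k)
    for zz in np.arange(.145,.285,.008):
        j=(Q[:,2]>=zz)&(Q[:,2]<zz+.008)
        if j.sum()>2: print(n,zz.round(3),j.sum(),Q[j].min(0).round(4),Q[j].max(0).round(4),"u",U[j].min(),U[j].max(),"v",V[j].min(),V[j].max())
cv2.imwrite("pics/a2.png",np.hstack(cr))
E
```

```text
[ 0.50824496 -0.15623335  0.25801258]
tip proj [349.8 165.9]
side 0.145 89 [ 0.482  -0.1686  0.1451] [ 0.5299 -0.1301  0.1529] u 337 358 v 180 191
side 0.153 73 [ 0.4858 -0.1656  0.153 ] [ 0.5228 -0.1361  0.161 ] u 339 357 v 179 187
side 0.161 75 [ 0.4908 -0.1672  0.161 ] [ 0.5189 -0.1396  0.1689] u 341 355 v 175 184
side 0.169 18 [ 0.4957 -0.1663  0.1691] [ 0.5162 -0.1448  0.1764] u 344 353 v 174 180
side 0.177 21 [ 0.4981 -0.1598  0.1773] [ 0.5105 -0.1491  0.1848] u 346 352 v 172 175
side 0.185 9 [ 0.5013 -0.1566  0.187 ] [ 0.5083 -0.1526  0.192 ] u 348 351 v 169 172
side 0.193 8 [ 0.5018 -0.1574  0.193 ] [ 0.507  -0.151   0.2005] u 349 351 v 167 169
side 0.233 6 [ 0.4972 -0.157   0.2378] [ 0.5011 -0.1456  0.2404] u 351 355 v 152 155
side 0.241 9 [ 0.4972 -0.1604  0.241 ] [ 0.5003 -0.1502  0.2486] u 353 356 v 148 153
side 0.249 7 [ 0.4962 -0.1543  0.2497] [ 0.4996 -0.1495  0.2558] u 354 356 v 147 150
side 0.257 11 [ 0.4966 -0.1558  0.257 ] [ 0.5006 -0.1486  0.2649] u 354 356 v 143 147
side 0.265 12 [ 0.497  -0.1609  0.2654] [ 0.5002 -0.1479  0.2717] u 354 357 v 139 143
side 0.273 9 [ 0.4987 -0.164   0.2734] [ 0.5053 -0.1519  0.2768] u 355 356 v 136 140
top 0.145 21 [ 0.4847 -0.1571  0.1454] [ 0.5004 -0.1393  0.153 ] u 343 350 v 254 260
top 0.153 19 [ 0.4895 -0.156   0.1533] [ 0.5076 -0.1393  0.1605] u 343 350 v 251 258
top 0.161 8 [ 0.4944 -0.1531  0.1615] [ 0.5047 -0.1458  0.1682] u 346 349 v 252 256
```

View pics/a2.png

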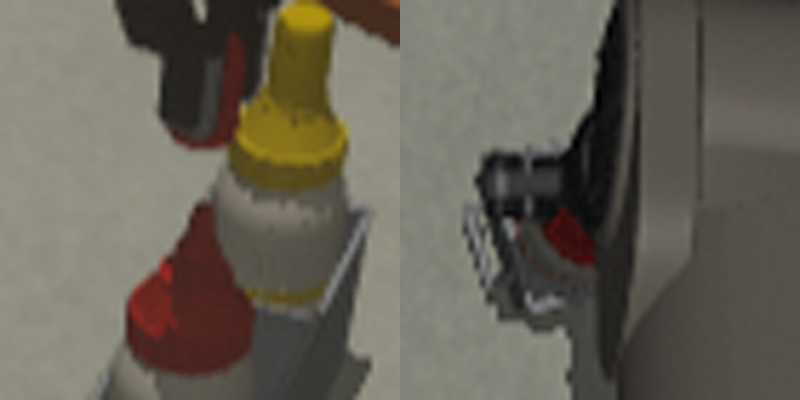

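The side crop shows the cap mouth's lower edge at about pixel (350.5,156) and the nozzle tip at about (351,166). Depth puts the bottle axis at about (0.505, -0.1545) from the collar and shoulder extents. I shift by -3 mm in x and +1 mm in y, then lower over the tip.

Emit:
arm_command(
  plan="-0.003 -0.001 0 0;0 0 0.015 0;0 0 0.01 0;0 0 0.005 0;0 0 0.005 0;0 0 0.005 0;0 0 0.004 0;0 0 0 0;0 0 0 0",
)

```text
clock: 9.55
tcp_pos: [0.5049, -0.1556, 0.2135]
orientation: [3.141, -0.0, 0.001]
contact_force: [0.9, -0.7, -0.7]
grip_width: 0.0244
gripper_force: 58.8
```

```bash
python3 - <<'E'
from h import *
o=r.get_obs(); print(o["tcp_pos"],o["contact_force"])
p,d=eyes.grab_frame("side"); u,v=350,165
cv2.imwrite("pics/a3.png",cv2.resize(p[v-30:v+30,u-30:u+30,::-1],(600,600),interpolation=cv2.INTER_CUBIC))
E
```

```text
[ 0.50489221 -0.15555072  0.21349628] [ 0.88916107 -0.71045703 -0.70945934]
```

View pics/a3.png

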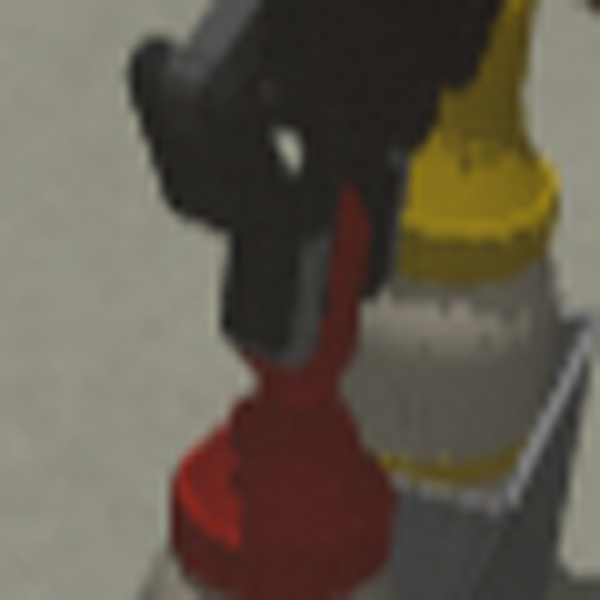

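The cap's mouth, at about crop (295,365), is centred over the nozzle with the tip inside and no side force. I continue in small steps.

Emit:
arm_command(
  plan="0 0 0.003 0;0 0 0.003 0;0 0 0.003 0;0 0 0.003 0;0 0 0 0;0 0 0 0",
)

```text
clock: 10.35
tcp_pos: [0.5047, -0.1556, 0.2013]
orientation: [3.142, -0.0, -0.0]
contact_force: [0.5, -0.5, -0.2]
grip_width: 0.0246
gripper_force: 58.9
```

Emit:
arm_command(
  plan="0 0 0.001 0;0 0 0.001 0;0 0 0.001 0;0 0 0.001 0;0 0 0 0;0 0 0 0",
)

```text
clock: 11.1
tcp_pos: [0.5051, -0.1557, 0.1977]
orientation: [3.141, -0.0, 0.001]
contact_force: [0.7, -1.1, 5.3]
grip_width: 0.0244
gripper_force: 59.5
```

Emit:
arm_command(
  plan="0 0 0.001 0;0 0 0.001 0;0 0 0 0;0 0 0 0",
)

```text
clock: 11.6
tcp_pos: [0.5053, -0.1558, 0.1959]
orientation: [3.141, -0.0, 0.002]
contact_force: [-0.0, -0.9, 7.6]
grip_width: 0.0246
gripper_force: 59.7
```

Emit:
arm_command(
  plan="0 0 0.001 0;0 0 0.001 0;0 0 0 0;0 0 0 0",
)

```text
clock: 12.1
tcp_pos: [0.5041, -0.1552, 0.1926]
orientation: [-3.141, -0.0, 0.002]
contact_force: [0.2, -0.0, -2.3]
grip_width: 0.0243
gripper_force: 58.9
```

Emit:
arm_command(
  plan="0 0 0.001 0;0 0 0.001 0;0 0 0 0;0 0 0 0",
)

```text
clock: 12.6
tcp_pos: [0.5046, -0.1555, 0.1912]
orientation: [-3.142, 0.0, 0.0]
contact_force: [0.3, -1.2, -1.6]
grip_width: 0.0242
gripper_force: 58.9
```

It clicked: the push peaked at about 7.6 N, then dropped to zero. Next I push onto the shoulder.

Emit:
arm_command(
  plan="0 0 0.0005 0;0 0 0.0005 0;0 0 0 0;0 0 0 0",
)

```text
clock: 13.1
tcp_pos: [0.5052, -0.1558, 0.1909]
orientation: [3.141, -0.0, 0.002]
contact_force: [-0.7, -2.4, 5.3]
grip_width: 0.0241
gripper_force: 59.6
```

Emit:
arm_command(
  plan="0 0 0.0005 0;0 0 0 0;0 0 0 0",
)

```text
clock: 13.48
tcp_pos: [0.5055, -0.156, 0.1908]
orientation: [3.141, -0.001, 0.003]
contact_force: [0.1, -2.2, 8.4]
grip_width: 0.0245
gripper_force: 60.0
```

Emit:
arm_command(
  plan="0 0 0.0005 0;0 0 0 0;0 0 0 0;0 0 0 0",
)

```text
clock: 13.98
tcp_pos: [0.5057, -0.1562, 0.1907]
orientation: [3.14, -0.001, 0.004]
contact_force: [-1.9, -2.1, 9.9]
grip_width: 0.0243
gripper_force: 60.3
```

```bash
python3 - <<'E'
from h import *
p,d=eyes.grab_frame("side"); u,v=350,165
cv2.imwrite("pics/a4.png",cv2.resize(p[v-30:v+30,u-30:u+30,::-1],(600,600),interpolation=cv2.INTER_CUBIC))
o=r.get_obs(); print(o["tcp_pos"],o["contact_force"])
E
```

```text
[ 0.50571871 -0.15620275  0.19069914] [-2.02667878 -2.32675735 10.473302  ]
```

View pics/a4.png

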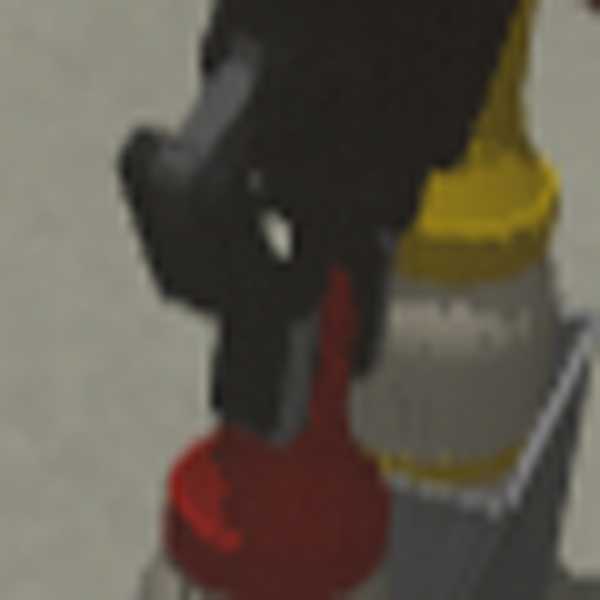

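The cap's rim is on the shoulder: the mouth works out at z about 0.167, with the fingertips clear above the cone. I add a slight extra push for margin, then hand in.

Emit:
arm_command(
  plan="0 0 0.0004 0;0 0 0 0;0 0 0 0;0 0 0 0",
)

```text
clock: 14.52
tcp_pos: [0.5059, -0.1563, 0.1907]
orientation: [3.14, -0.001, 0.005]
contact_force: [-2.1, -2.5, 13.0]
grip_width: 0.0245
gripper_force: 60.6
```

```bash
python3 - <<'E'
from h import *
o=r.get_obs(); print(o["tcp_pos"],o["contact_force"],o["grip_width"])
if 9<o["contact_force"][2]<20: print(ticket.hand_in())
E
```

```text
[ 0.50590337 -0.1563036   0.19065317] [-2.06624871 -2.50441127 12.99748089] 0.024473366049062126
the job is handed in; nothing more can be done
None
```

The red cap clicked onto the red-collared bottle and is pressed fully down on the shoulder, still gripped with a push of about 13 N; I handed the job in at about 14.5 s.

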